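# Function-test the mushroom-head plunger and tally it

### The job

With the fingertips, gently press the plunger with the broad round mushroom head, in the black tray, all the way down and let it spring back up; then press the round key of the tally counter all the way down to log it, and draw back. Pick nothing up, leave that sample standing where it is, and do not touch the other three samples, the counter with the square key, or the bushings, bottle, screwdriver and loupe.

Things in the scene. Friction and masses are not known exactly. Their poses are not given: they have to be found in the camera images.
- mushroom_sample: loose spring-plunger sample, 0.2-0.4 kg, upright in the tray: round dark steel body (foot 54 mm across, 8 mm thick; barrel 38 mm across up to 42 mm above the foot), white plastic head on a thin vertical stem. Head: a broad round mushroom, 38 mm across and 10 mm thick with a low domed top. Its top is 68 mm above the foot when up. Origin: centre of the underside, z up. This is the sample to test.
- mushroom_top (a point): centre of the top of the mushroom head; it moves down with the head
- mushroom_plunger (a joint): plunger of the mushroom-headed sample, travel 10 mm. The spring pushes back with about 1.2 N at the first touch and about 4.2 N fully down; joint value in m: 0 = up, grows as it is pressed, 0.010 = fully down against a firm stop. It springs back by itself.
- square_sample: loose spring-plunger sample, 0.2-0.4 kg, upright in the tray: round dark steel body (foot 54 mm across, 8 mm thick; barrel 38 mm across up to 42 mm above the foot), white plastic head on a thin vertical stem. Head: a square block 24 x 24 mm, 10 mm thick. Its top is 68 mm above the foot when up. Origin: centre of the underside, z up. Leave alone.
- pin_sample: loose spring-plunger sample, 0.2-0.4 kg, upright in the tray: round dark steel body (foot 54 mm across, 8 mm thick; barrel 38 mm across up to 42 mm above the foot), white plastic head on a thin vertical stem. Head: a plain narrow round pin 11 mm across. Its top is 68 mm above the foot when up. Origin: centre of the underside, z up. Leave alone.
- tee_sample: loose spring-plunger sample, 0.2-0.4 kg, upright in the tray: round dark steel body (foot 54 mm across, 8 mm thick; barrel 38 mm across up to 42 mm above the foot), white plastic head on a thin vertical stem. Head: a crossbar (T) 38 mm long along the sample's x axis, 10 mm thick. Its top is 68 mm above the foot when up. Origin: centre of the underside, z up. Leave alone.
- tray: black plastic inspection tray, fixed, 250 x 340 mm (its x and y), rim 18 mm high, walls and floor 5 mm thick; origin at the centre of its underside on the bench
- round_counter: tally counter with the ROUND key, fixed to the bench: grey plastic box 66 x 60 mm, 32 mm high, with a small display strip on its +x half and one white key on its -x half. Origin at the centre of the underside
- round_key_top (a point): centre of the top of the round key (30 mm across, top 12 mm above the box, 44 mm above the bench when up); its centre is 11 mm from the counter's centre towards the counter's -x
- round_key (a joint): round key, travel 8 mm. The spring pushes back with about 1.2 N at the first touch and about 3.6 N fully down; joint value in m: 0 = up, grows as it is pressed, 0.008 = fully down against a firm stop. It springs back by itself.
- square_counter: the other tally counter, the same box but with a SQUARE key 28 x 28 mm (for rejects), fixed. Leave alone. Origin at the centre of the underside
- bushing0: white plastic bushing, a ring 18 mm across and 10 mm high lying loose in the middle of the tray; origin under its centre
- bushing1: a second white bushing, the same
- bottle: white plastic bottle, 60 mm across, 150 mm tall, loose, to the left of the tray; origin under its centre
- screwdriver: screwdriver lying along x to the left of the tray, loose; origin at the underside
- loupe: dark eyeglass loupe, 38 mm across, 36 mm tall, standing loose beyond the counters; origin under its centre
There are look-alikes about, which are no part of the job. What is shaped like the mushroom_sample but blue is not meant.

How it is judged:
By the outcome, as a careful person would: the job done as asked, in the order asked, and still so for the second after the job is handed in, with the robot touching nothing.
It also fails if it takes over 45 s, if anything falls off the work surface, if the arm or the gripper's body presses on something with over 40 N, if the wrist force passes 120 N, or if a joint passes its speed limit or range.

### The arm

A 7-joint arm with a two-finger parallel gripper is mounted at the origin on the work surface. World frame = base frame: x ahead of the robot, y to its left, z up, the work surface at z = 0. Lengths are in m, angles in rad, forces in N, time in s.
With the tool pointing down it reaches from about 0.4 to 0.85 m from the base axis. Payload 10.4 kg.
Tool frame: the origin (TCP) lies on the centre line of the jaws, within the pads' length; the fingertips stand 8 mm ahead of it and the grasp point (between the pads) lies 11 mm behind it (r.finger_overhang is the distance from the TCP to the fingertips, in m); z points along the fingers, y is the line along which they close (so a half turn about z gives the same grasp; the last joint's range is limited). The gripper opens to 87 mm and grips with 3 to 60 N. Pads are 19 mm wide; open, the fingers measure 117 mm over their backs; the gripper's body (75 mm by 190 mm) begins 51 mm behind the grasp point.
Start: joints at [1.104, 0.332, -0.065, 1.46, 0.022, 1.35, -0.088], TCP at [0.268, -0.564, 0.231] pointing down, gripper open.
Joint ranges: [-2.6, 2.6], [-0.5, 2.12], [-1.47, 1.34], [0.16, 2.42], [-1.27, 4.41], [0.06, 2.06], [-2.6, 2.6]. Speed limits (rad/s): [2.22, 2.22, 2.79, 2.79, 3.14, 3.14, 3.14].

### API

Orientations are given as a unit quaternion [x, y, z, w].
In Python, from bench import r, vision gives the robot as it stands.
- The arm moves only by the tool drive_tool, never from a script. Its argument "series" is a list of rows, each a list of 2 entries, a list of its own where there are three numbers: the shift along the world's x, y, z in cm, then the turn about the world's z in degrees. A call has exactly 10 rows; each row shifts and turns the commanded pose from where the row before left it; what a row does not reach is not made up. A row lasts 1/8 s, in which the tool goes at most 62.5 mm and 10.7 degrees, less where a joint would pass 70% of its speed; a pose out of reach is approached as far as the arm can. A call with a gripper value outside its range is refused whole. "hand" is the closure, from 0 (fully open) to 1 (shut), set as the call begins (left out, the last holds). The fingers move at their own pace and stop on an object; "newtons" is the grip in N (left out, the last holds). Time passes only in rows, so rows that do not move let the fingers close, or fill a call up. It gives the time, the measured TCP pose, the force, the opening and the grip force at its end, in the units of the state.
- r.read_state(): the state, without advancing time (a new reading comes with each control period).
- vision.camera(name): name is "side" or "top"; returns a dict with "color" (480x640x3 uint8, red, green, blue), "intrinsics" (3x3 intrinsics, pixels), "k1" (the pictures are not rectified: a ray, as slopes to the right and down, at radius r is drawn at 1 + k1 r^2 times it, then the intrinsics apply), "R" (3x3) and "t" (3): a world point X has camera coordinates R X + t. Camera axes: x right, y down, z forward; pixel columns grow to the right and rows downward; lengths in m; the calibration is good to about 2 mm. A picture is of the moment at which its call begins. There is no depth.
- r.close_job(): hands the job in; it is judged then, once.
The state is a dict: "time": time; "joint_positions": joint angles; "joint_vel": joint speeds; "joint_torque": joint torques, N m; "ee_pos": TCP position; "eef_rot": TCP orientation; "ft_force": force on the tool from outside, world axes, zero at the start; "torque": the same for the moment, N m; "width": finger opening in m; "grip_force": force on a finger pad.
Only numpy, scipy, OpenCV 4.12 (cv2) and the standard library are available. Lean on these libraries where they do the work, as an engineer would, in place of code of your own. Each camera call takes 0.05 s, during which the arm holds its last target. There are 200 camera calls.

## Working session

There is one attempt and no reset: what is moved stays moved. The work goes in short steps, Python scripts to look and compute and a tool call to move; the robot and the scene stay as the last step left them, time stands still between calls to the robot, and variables do not carry over. Pictures are saved under pics/ and viewed, at most 10 in all, crops included, and the job is handed in when it is done.

Besides the shell and the picture viewer there is one more tool, called after "Emit:" by a JSON object that holds its "api" and its "payload". drive_tool: Moves the arm, as the interface text tells. Its arguments: {"type":"object","properties":{"series":{"type":"array"},"hand":{"type":"number"},"newtons":{"type":"number"}},"required":["series"]}

```bash
mkdir -p pics
cat > h.py <<'E'
import numpy as np, cv2
from bench import r, vision
def ray(c,u,v):
    K=np.array(c["intrinsics"]);k=np.array([c["k1"],0,0,0,0.])
    # distortion: cv2 with k1 only is same model
    p=cv2.undistortPoints(np.array([[[u,v]]],float),K,k)[0,0]
    R=np.array(c["R"]);t=np.array(c["t"])
    return -R.T@t, R.T@np.array([p[0],p[1],1.])
def at(c,u,v,z):
    o,d=ray(c,u,v); return o+d*(z-o[2])/d[2]
def proj(c,X):
    K=np.array(c["intrinsics"]);k=np.array([c["k1"],0,0,0,0.])
    R=np.array(c["R"]);t=np.array(c["t"],float)
    return cv2.projectPoints(np.array(X,float).reshape(-1,1,3),cv2.Rodrigues(R)[0],t,K,k)[0][:,0]
def save(c,n): cv2.imwrite("pics/"+n,cv2.cvtColor(np.ascontiguousarray(c["color"]),cv2.COLOR_RGB2BGR))
E
python3 - <<'E'
from h import *
import pickle
for n in("top","side"):
    c=vision.camera(n);save(c,n+"0.png");pickle.dump(c,open(n+"0.pkl","wb"))
    print(n,-np.array(c["R"]).T@np.array(c["t"]),c["k1"])
s=r.read_state();print(s["time"],s["ee_pos"],s["eef_rot"],s["width"],s["ft_force"])
E
```

```text
top [0.35863222 0.02117286 1.07203482] 0.013939500991766711
side [0.213676   1.04429469 0.75873571] -0.1076435504026512
0.1 [ 0.26819463 -0.56418459  0.22986605] [ 9.75482255e-01  2.20077275e-01 -1.54955646e-04 -5.82543101e-04] 0.08691867839847445 [ 0.45899411  0.13772212 -0.40315503]
```

View pics/top0.png

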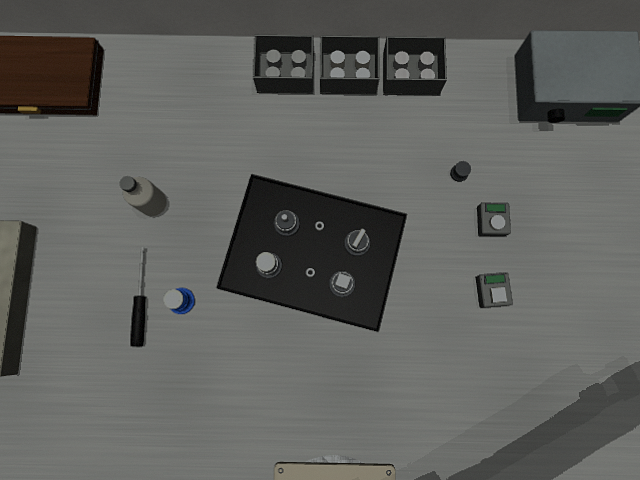

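View pics/side0.png

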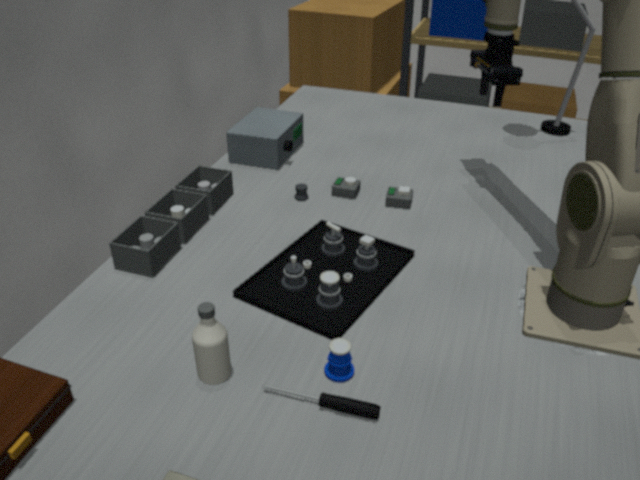

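The top view shows the mushroom head at (266,263) in the tray, and the blue look-alike outside it at (180,300). The pin is at (286,218), the T at (358,239) and the square at (343,282). The round key is at (498,222) and the square key at (499,295). In the side view the mushroom is at (329,279) and the round key at about (350,181).

Run:
```python
from h import *
import pickle
T=pickle.load(open("top0.pkl","rb"));S=pickle.load(open("side0.pkl","rb"))
def blob(c,u,v,w,th):
    g=cv2.cvtColor(np.ascontiguousarray(c["color"]),cv2.COLOR_RGB2GRAY)
    sub=(g[v-w:v+w+1,u-w:u+w+1]>th).astype(np.uint8)
    n,l,s,ce=cv2.connectedComponentsWithStats(sub)
    i=l[w,w]; return ce[i]+[u-w,v-w],s[i]
def tri(a,b):
    (o,d),(p,e)=a,b
    A=np.c_[d,-e];x=np.linalg.lstsq(A,p-o,rcond=None)[0]
    return o+d*x[0],p+e*x[1]
for nm,tu,su,z in(("mush",(266,262),(329,277),.068),("rkey",(498,222),(350,181),.044),("sqs",(343,282),(367,240),.068),("sqkey",(499,295),(405,189),.044),("pin",(286,217),(293,259),.07),("tee",(358,238),(333,227),.07)):
    for th in(150,175):
        a,sa=blob(T,*tu,16,th);b,sb=blob(S,*su,14,th)
        print(nm,th,a.round(1),sa[2:],b.round(1),sb[2:],at(T,*a,z).round(4),at(S,*b,z).round(4),*[q.round(4) for q in tri(ray(T,*a),ray(S,*b))])
c=[at(T,u,v,.018)[:2].round(3) for u,v in((252,175),(406,214),(379,331),(218,288))];print(c)
vis=[cv2.resize(cv2.cvtColor(np.ascontiguousarray(C["color"][v-30:v+30,u-40:u+40]),cv2.COLOR_RGB2BGR),None,fx=5,fy=5,interpolation=2) for C,u,v in((T,266,262),(T,498,240),(S,329,279),(S,365,186))]
cv2.imwrite("pics/z.png",np.vstack([np.hstack(vis[:2]),np.hstack(vis[2:])]))
```

```text
mush 150 [266. 262.] [  33   33 1089] [329.3 276.5] [ 17  10 140] [0.4911 0.1414 0.068 ] [0.4932 0.1425 0.068 ] [0.4912 0.1415 0.0673] [0.4934 0.1419 0.0676]
mush 175 [266. 262.] [  33   33 1089] [329. 277.] [ 29  29 841] [0.4911 0.1414 0.068 ] [0.4932 0.1441 0.068 ] [0.4914 0.1417 0.0661] [0.4938 0.1421 0.0665]
rkey 150 [498. 222.] [  33   33 1088] [350.1 178.8] [ 9  5 38] [ 0.5828 -0.3203  0.044 ] [ 0.5843 -0.3217  0.044 ] [ 0.5826 -0.3201  0.0448] [ 0.5838 -0.3198  0.045 ]
rkey 175 [498. 222.] [  33   33 1089] [350. 181.] [ 29  29 841] [ 0.5828 -0.3203  0.044 ] [ 0.5809 -0.3096  0.044 ] [ 0.5843 -0.3226  0.0372] [ 0.5844 -0.3226  0.0372]
sqs 150 [343. 282.] [  33   33 1088] [366.9 238.6] [11  6 47] [ 0.4546 -0.0086  0.068 ] [ 0.4589 -0.015   0.068 ] [ 0.4542 -0.0085  0.0723] [ 0.4573 -0.008   0.0726]
sqs 175 [343. 282.] [  33   33 1089] [367. 240.] [ 29  29 841] [ 0.4546 -0.0086  0.068 ] [ 0.4572 -0.0098  0.068 ] [ 0.4545 -0.0086  0.0689] [ 0.4568 -0.0082  0.0691]
sqkey 150 [499. 295.] [  33   33 1085] [404.  188.2] [11  6 45] [ 0.4365 -0.3152  0.044 ] [ 0.4385 -0.3168  0.044 ] [ 
[... 259 characters left out ...]
3. 259.] [ 29  29 838] [0.5809 0.1051 0.07  ] [0.5805 0.1118 0.07  ] [0.5819 0.1055 0.0653] [0.5829 0.1057 0.0655]
pin 175 [286. 217.] [  33   33 1089] [293. 259.] [ 29  29 841] [0.5809 0.1051 0.07  ] [0.5805 0.1118 0.07  ] [0.5819 0.1055 0.0653] [0.5829 0.1057 0.0655]
tee 150 [358. 238.] [  33   33 1089] [333. 227.] [ 29  29 820] [ 0.541  -0.0371  0.07  ] [ 0.5411 -0.0336  0.07  ] [ 0.5414 -0.0373  0.0676] [ 0.5422 -0.0371  0.0677]
tee 175 [358. 238.] [  33   33 1089] [333. 227.] [ 29  29 841] [ 0.541  -0.0371  0.07  ] [ 0.5412 -0.0338  0.07  ] [ 0.5414 -0.0372  0.0677] [ 0.5422 -0.0371  0.0679]
[array([0.682, 0.184]), array([ 0.603, -0.14 ]), array([ 0.363, -0.082]), array([0.443, 0.242])]
```

View pics/z.png

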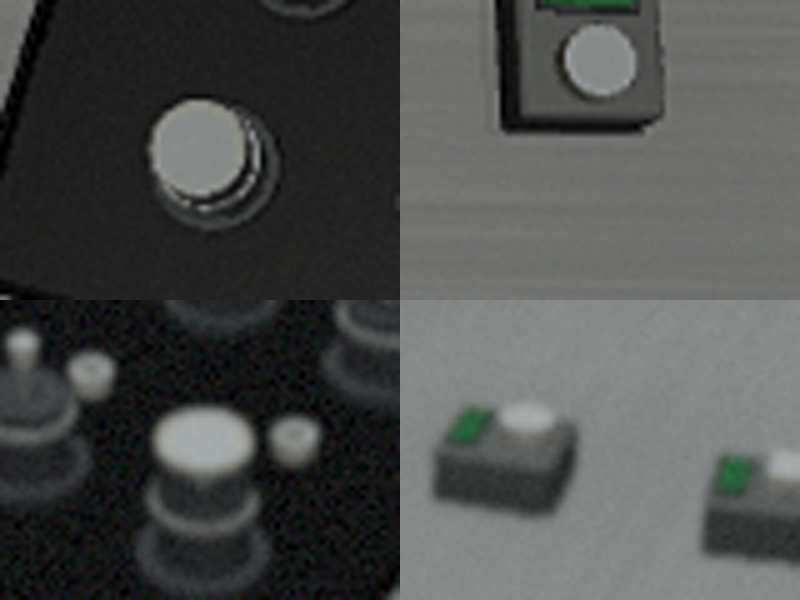

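The mushroom top is at about (0.492, 0.141, 0.073), and the round key at about (0.583, -0.320, 0.044). I'll shut the fingers and travel high.

Emit:
{"api": "drive_tool", "payload": {"series": [[[2, 3.5, 0], 0], [[2, 3.5, 0], 0], [[2, 3.5, 0], 0], [[2, 3.5, 0], 0], [[2, 3.5, 0], 0], [[2, 3.5, 0], 0], [[2, 3.5, 0], 0], [[2, 3.5, 0], 0], [[2, 3.5, 0], 0], [[2, 3.5, 0], 0]], "hand": 1, "newtons": 5}}

```text
time: 1.35
ee_pos: [0.4687, -0.2132, 0.2303]
eef_rot: [0.975, 0.22, -0.0, -0.0]
ft_force: [0.3, -0.7, 0.0]
width: 0.0013
grip_force: 0.0
```

Emit:
{"api": "drive_tool", "payload": {"series": [[[0.3, 4.5, 0], 0], [[0.3, 4.5, 0], 0], [[0.3, 4.5, 0], 0], [[0.3, 4.5, 0], 0], [[0.3, 4.5, 0], 0], [[0.3, 4.5, 0], 0], [[0.3, 4.5, 0], 0], [[0.3, 4, 0], 0], [[0, 0, 0], 0], [[0, 0, 0], 0]]}}

```text
time: 2.6
ee_pos: [0.4923, 0.1398, 0.2302]
eef_rot: [0.976, 0.22, -0.0, 0.0]
ft_force: [0.3, -0.5, -0.5]
width: 0.0005
grip_force: 0.0
```

Emit:
{"api": "drive_tool", "payload": {"series": [[[0, 0.1, -2], 0], [[0, 0, -2], 0], [[0, 0, -2], 0], [[0, 0, -2], 0], [[0, 0, -2], 0], [[0, 0, -2], 0], [[0, 0, -1], 0], [[0, 0, 0], 0], [[0, 0, 0], 0], [[0, 0, 0], 0]]}}

```text
time: 3.85
ee_pos: [0.4928, 0.1415, 0.1013]
eef_rot: [0.975, 0.22, 0.001, 0.0]
ft_force: [-0.3, -0.4, -0.6]
width: 0.0004
grip_force: 0.0
```

Run:
```python
from h import *
c=vision.camera("side")
im=cv2.resize(cv2.cvtColor(np.ascontiguousarray(c["color"][220:340,260:420]),cv2.COLOR_RGB2BGR),None,fx=5,fy=5,interpolation=2)
cv2.imwrite("pics/s1.png",im);s=r.read_state();print(s["ee_pos"],s["ft_force"])
```

```text
[0.49273928 0.14159041 0.10117556] [ 0.46035687 -0.80784256 -0.47427858]
```

View pics/s1.png

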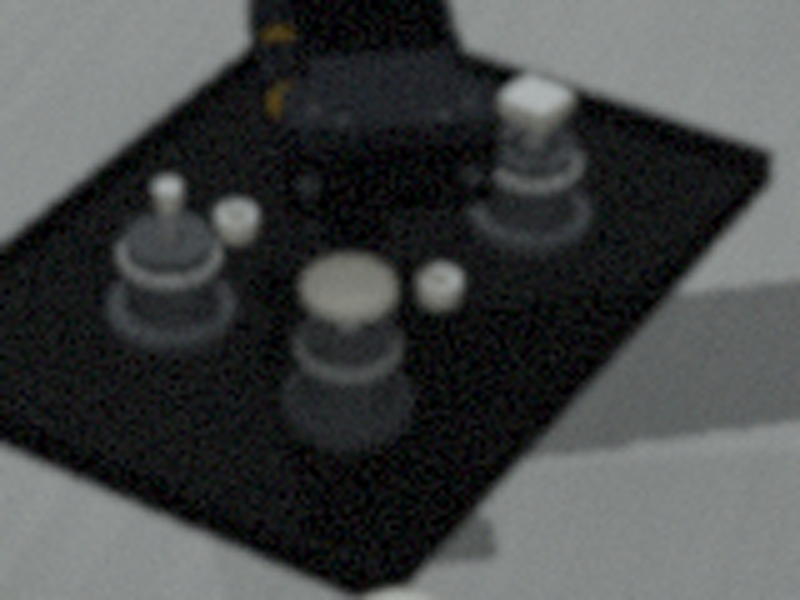

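The side crop shows the closed fingers directly above the mushroom head at crop (350,288), clear of everything else. I'll lower gently and watch the force.

Emit:
{"api": "drive_tool", "payload": {"series": [[[0, 0, -0.5], 0], [[0, 0, -0.5], 0], [[0, 0, -0.5], 0], [[0, 0, -0.2], 0], [[0, 0, -0.2], 0], [[0, 0, -0.2], 0], [[0, 0, -0.1], 0], [[0, 0, -0.1], 0], [[0, 0, 0], 0], [[0, 0, 0], 0]]}}

```text
time: 5.15
ee_pos: [0.4924, 0.1416, 0.0777]
eef_rot: [0.975, 0.22, 0.0, 0.0]
ft_force: [-1.4, 0.2, 2.5]
width: 0.0003
grip_force: 1.1
```

Emit:
{"api": "drive_tool", "payload": {"series": [[[0, 0, -0.1], 0], [[0, 0, -0.1], 0], [[0, 0, -0.1], 0], [[0, 0, -0.1], 0], [[0, 0, -0.1], 0], [[0, 0, -0.1], 0], [[0, 0, 0], 0], [[0, 0, 0], 0], [[0, 0, 0], 0], [[0, 0, 0], 0]]}}

```text
time: 6.4
ee_pos: [0.4924, 0.1415, 0.0716]
eef_rot: [0.975, 0.22, 0.0, 0.0]
ft_force: [-2.0, 0.7, 4.5]
width: 0.0006
grip_force: 2.0
```

Emit:
{"api": "drive_tool", "payload": {"series": [[[0, 0, -0.05], 0], [[0, 0, -0.05], 0], [[0, 0, 0], 0], [[0, 0, 0], 0], [[0, 0, 0], 0], [[0, 0, 0], 0], [[0, 0, 0], 0], [[0, 0, 0], 0], [[0, 0, 0], 0], [[0, 0, 0], 0]]}}

```text
time: 7.65
ee_pos: [0.4925, 0.1416, 0.0712]
eef_rot: [0.975, 0.22, 0.0, 0.0]
ft_force: [-3.4, -1.0, 12.9]
width: 0.0002
grip_force: 6.0
```

The force jumped with almost no further travel, so the plunger is on its stop. I'll retreat straight up.

Emit:
{"api": "drive_tool", "payload": {"series": [[[0, 0, 0.2], 0], [[0, 0, 0.3], 0], [[0, 0, 0.3], 0], [[0, 0, 0.4], 0], [[0, 0, 0.8], 0], [[0, 0, 1.5], 0], [[0, 0, 2], 0], [[0, 0, 2.5], 0], [[0, 0, 2.5], 0], [[0, 0, 2.5], 0]]}}

```text
time: 8.9
ee_pos: [0.4923, 0.1416, 0.2024]
eef_rot: [0.975, 0.22, 0.0, 0.0]
ft_force: [0.1, -0.4, 0.5]
width: 0.0005
grip_force: 0.0
```

Emit:
{"api": "drive_tool", "payload": {"series": [[[0.9, -4.6, 0], 0], [[0.9, -4.6, 0], 0], [[0.9, -4.6, 0], 0], [[0.9, -4.6, 0], 0], [[0.9, -4.6, 0], 0], [[0.9, -4.6, 0], 0], [[0.9, -4.6, 0], 0], [[0.9, -4.6, 0], 0], [[0.9, -4.6, 0], 0], [[0.9, -4.6, 0], 0]]}}

```text
time: 10.15
ee_pos: [0.5826, -0.32, 0.2017]
eef_rot: [0.975, 0.22, 0.0, 0.0]
ft_force: [1.3, -0.1, 0.7]
width: 0.0008
grip_force: 0.0
```

Emit:
{"api": "drive_tool", "payload": {"series": [[[0, 0, -2], 0], [[0, 0, -2], 0], [[0, 0, -2], 0], [[0, 0, -2], 0], [[0, 0, -2], 0], [[0, 0, 0], 0], [[0, 0, 0], 0], [[0, 0, 0], 0], [[0, 0, 0], 0], [[0, 0, 0], 0]]}}

```text
time: 11.4
ee_pos: [0.5825, -0.3185, 0.1009]
eef_rot: [0.975, 0.22, 0.0, 0.0]
ft_force: [-0.5, 0.4, 0.4]
width: 0.0003
grip_force: 0.0
```

Run:
```python
from h import *
c=vision.camera("side")
f=lambda u,v:cv2.resize(cv2.cvtColor(np.ascontiguousarray(c["color"][v-60:v+60,u-40:u+40]),cv2.COLOR_RGB2BGR),None,fx=5,fy=5,interpolation=2)
cv2.imwrite("pics/s2.png",np.hstack([f(329,279),f(365,170)]));s=r.read_state();print(s["ee_pos"],s["ft_force"])
```

```text
[ 0.5824627  -0.31852233  0.10078616] [-0.30104125 -0.56509973  0.1465509 ]
```

View pics/s2.png

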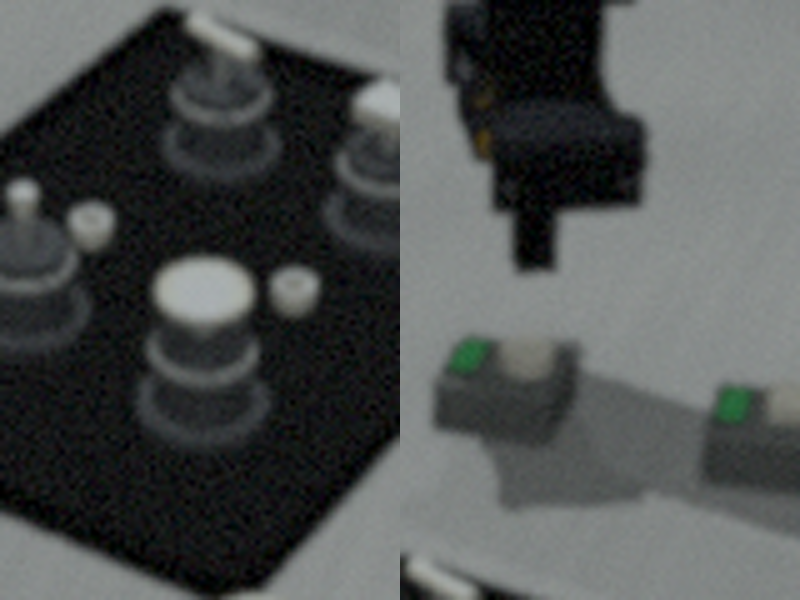

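The mushroom is standing, sprung up and unmoved, and the fingertips are over the round key at crop (527,355). Next I'll lower onto the key.

Emit:
{"api": "drive_tool", "payload": {"series": [[[0.1, -0.2, -1], 0], [[0, 0, -1], 0], [[0, 0, -1], 0], [[0, 0, -1], 0], [[0, 0, -0.5], 0], [[0, 0, -0.2], 0], [[0, 0, -0.2], 0], [[0, 0, -0.1], 0], [[0, 0, 0], 0], [[0, 0, 0], 0]]}}

```text
time: 12.7
ee_pos: [0.5835, -0.3205, 0.0508]
eef_rot: [0.975, 0.22, 0.0, 0.0]
ft_force: [-0.4, 0.7, 1.8]
width: 0.0007
grip_force: 0.8
```

Emit:
{"api": "drive_tool", "payload": {"series": [[[0, 0, -0.1], 0], [[0, 0, -0.1], 0], [[0, 0, -0.1], 0], [[0, 0, -0.1], 0], [[0, 0, -0.1], 0], [[0, 0, -0.05], 0], [[0, 0, 0], 0], [[0, 0, 0], 0], [[0, 0, 0], 0], [[0, 0, 0], 0]]}}

```text
time: 13.95
ee_pos: [0.5835, -0.3205, 0.0452]
eef_rot: [0.975, 0.22, 0.0, 0.0]
ft_force: [1.2, -0.4, 2.5]
width: 0.0003
grip_force: 1.7
```

Emit:
{"api": "drive_tool", "payload": {"series": [[[0, 0, -0.05], 0], [[0, 0, -0.05], 0], [[0, 0, -0.05], 0], [[0, 0, -0.05], 0], [[0, 0, 0], 0], [[0, 0, 0], 0], [[0, 0, 0], 0], [[0, 0, 0], 0], [[0, 0, 0], 0], [[0, 0, 0], 0]]}}

```text
time: 15.2
ee_pos: [0.5836, -0.3205, 0.0444]
eef_rot: [0.975, 0.22, 0.0, 0.0]
ft_force: [-2.1, 1.9, 14.7]
width: 0.0006
grip_force: 6.7
```

The key is on its stop. I'll draw back.

Emit:
{"api": "drive_tool", "payload": {"series": [[[0, 0, 0.2], 0], [[0, 0, 0.3], 0], [[0, 0, 0.3], 0], [[0, 0, 0.4], 0], [[0, 0, 0.8], 0], [[0, 0, 1.5], 0], [[0, 0, 2], 0], [[0, 0, 2.5], 0], [[0, 0, 2.5], 0], [[0, 0, 2.5], 0]]}}

```text
time: 16.45
ee_pos: [0.5835, -0.3205, 0.1755]
eef_rot: [0.975, 0.22, 0.0, 0.0]
ft_force: [-0.3, 0.6, -0.5]
width: 0.0005
grip_force: 0.0
```

Emit:
{"api": "drive_tool", "payload": {"series": [[[0, 0, 1], 0], [[0, 0, 1], 0], [[0, 0, 1], 0], [[0, 0, 0], 0], [[0, 0, 0], 0], [[0, 0, 0], 0], [[0, 0, 0], 0], [[0, 0, 0], 0], [[0, 0, 0], 0], [[0, 0, 0], 0]]}}

```text
time: 17.7
ee_pos: [0.5834, -0.3204, 0.2031]
eef_rot: [0.975, 0.22, 0.0, 0.0]
ft_force: [0.8, -0.2, 0.1]
width: 0.0003
grip_force: 0.0
```

Run:
```python
from h import *
c=vision.camera("side");save(c,"end.png")
s=r.read_state();print(s["time"],s["ee_pos"],s["ft_force"])
```

```text
17.75 [ 0.5833757  -0.32047118  0.20306578] [-0.51117897 -0.18514753 -0.66433123]
```

View pics/end.png

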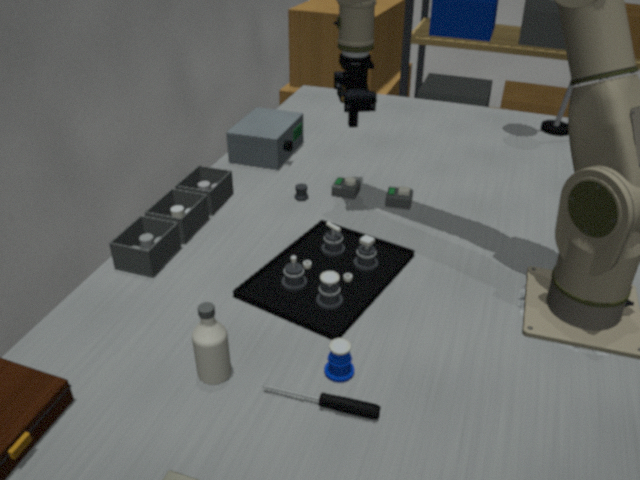

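The view shows everything in its original place: the mushroom at (329,279) and the round key at (350,181), with the gripper clear above.

```bash
python3 -c "
from bench import r
print(r.close_job())"
```

```text
the job is handed in; nothing more can be done
None
```

I pressed the mushroom plunger down to its stop and it sprang back, then pressed the round key to its stop and drew clear; the job was handed in at about 18 s with nothing else touched.

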